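# Load the deck oven and shut it

## Task

Take every yellow-lidded loaf tin out of the black crate and stand them upright, side by side on the floor of the pulled-out oven tray, leaving the grey-lidded tin and the red-topped roll in the crate. When all are on, slide the tray fully home into the oven, then push the oven door shut until it snaps home on its catch, and set the vent slider on the oven's roof level with the red pointer. Do not disturb the bowl, the jar or the brush on the counter.

Things in the scene. Friction and masses are not known exactly. Their poses are not given: they have to be found in the camera images.
- tin1: lidded steel loaf tin with a yellow lid: 58 mm (its x) by 100 mm (its y) by 46 mm high over the lid, and on the lid a yellow bar grip 12 mm wide (x), 60 mm long (y), 24 mm tall (top of the grip 70 mm above the underside). About 0.3 kg. Origin: centre of its underside, z up. Three or four yellow ones are present; None if absent
- tin2: lidded steel loaf tin with a yellow lid: 58 mm (its x) by 100 mm (its y) by 46 mm high over the lid, and on the lid a yellow bar grip 12 mm wide (x), 60 mm long (y), 24 mm tall (top of the grip 70 mm above the underside). About 0.3 kg. Origin: centre of its underside, z up. Three or four yellow ones are present; None if absent
- tin3: lidded steel loaf tin with a yellow lid: 58 mm (its x) by 100 mm (its y) by 46 mm high over the lid, and on the lid a yellow bar grip 12 mm wide (x), 60 mm long (y), 24 mm tall (top of the grip 70 mm above the underside). About 0.3 kg. Origin: centre of its underside, z up. Three or four yellow ones are present; None if absent
- tin4: lidded steel loaf tin with a yellow lid: 58 mm (its x) by 100 mm (its y) by 46 mm high over the lid, and on the lid a yellow bar grip 12 mm wide (x), 60 mm long (y), 24 mm tall (top of the grip 70 mm above the underside). About 0.3 kg. Origin: centre of its underside, z up. Three or four yellow ones are present; None if absent
- grey_tin: lidded steel loaf tin with a dark grey lid: 58 mm (its x) by 100 mm (its y) by 46 mm high over the lid, and on the lid a dark grey bar grip 12 mm wide (x), 60 mm long (y), 24 mm tall (top of the grip 70 mm above the underside). About 0.3 kg. Origin: centre of its underside, z up. It stays in the crate
- roll: round crusty roll with a red sugar top, 76 mm across, 43 mm high; origin: centre of its underside. It stays in the crate
- crate: fixed black open crate (baking tin) 290 (x) by 250 (y) by 45 mm high, walls 4 mm, floor 4 mm thick; origin: centre of its underside
- oven: countertop deck oven, steel, 280 deep (x) by 320 wide (y) by 260 mm high; origin: centre of its underside. Its front face is the plane x = -0.14 m in its own frame, -x pointing out of the oven towards the robot. The oven mouth in the front is 256 mm wide, from 145 to 245 mm above the counter; the roof is 15 mm thick and its edge is set back 22 mm from the front face
- tray (a joint): slide of the oven tray: 0 = fully home inside the oven, up to 0.22 m pulled out towards the robot (along the oven's -x); it stays where it is left, needs about 2 N plus its load
- tray_floor (a point): centre of the upper side of the tray's floor, axes as the oven's. The dark steel tray is 180 (x) by 244 mm (y) outside, walls 4 mm thick whose rims are 16 mm above this floor; so 172 by 236 mm inside
- tray_tab (a point): top middle of the front (outer) face of the black upright push tab at the middle of the tray's front rim: 50 mm wide (y), 6 mm thick, 56 mm taller than the rim. With the tray home its face is 3 mm inside the oven's front face
- door (a joint): hinge of the oven's door: 0 = shut and seated on its catch, grows as it opens towards the robot, up to 1.9 rad. A spring roller catch in the mouth's right-hand (-y) jamb resists over the last 0.07 rad (about 7 N at the free edge, more nearer the hinge), then snaps in; pushed short of this the door stays ajar at 0.05 or more
- door_hinge (a point): point on the door's upright hinge axis, at mid height of the door, at its left (+y) edge on its outer face; turns with the door. The red door is 300 mm wide, 110 mm high (150 to 260 mm above the counter), 15 mm thick; in this point's frame the panel runs from the hinge along -y, its outer face is the plane x = 0 and -x points out of the outer face
- door_handle (a point): middle of the upright steel bar handle on the door's outer face, 270 mm from the hinge and 35 mm off the face
- vent (a joint): slide of the vent control on the oven's roof: 0 to 0.1 m, grows towards the oven's +y; friction 1.5 N, stays where it is left
- vent_top (a point): centre of the top of the black slider grip, axes as the oven's: grip 28 (x) by 20 (y) by 40 mm tall on a 14 mm high aluminium track, whose middle is 70 mm behind the oven's front face; the top is 54 mm above the roof
- pointer: fixed flat red pointer on the oven's roof beside the vent track, 6 mm high; origin on its middle line, y axis as the oven's. The vent is set when the grip's middle is level with it along y
- bowl: white ceramic bowl, 110 mm across, 55 mm high, bystander; origin: centre of its underside
- jar: amber jar, 64 mm across, 100 mm high, bystander; origin: centre of its underside
- brush: pastry brush with wooden handle, 200 mm long, bystander; origin: middle of its underside
Not all that is in view belongs to the job. What is shaped like the tin3 but pink or turquoise is not meant. Leave any pink or purple look-alike of the tin1 alone.

How it is judged (in metres and radians):
On the way, in this order (a step that is already met when the one before it is completed fails the run):
1. all yellow-lidded tins stand upright on the tray's floor, let go, with the tray still out (x of tin1 in the frame of tray_floor between -0.085 and 0.085 m and y of tin1 in the frame of tray_floor between -0.115 and 0.115 m and z of tin1 in the frame of tray_floor between -0.006 and 0.012 m and angle between each of tin1, tin2, tin3, tin4's own z axis and vertical below 0.15 rad and x of tin2 in the frame of tray_floor between -0.085 and 0.085 m and y of tin2 in the frame of tray_floor between -0.115 and 0.115 m and z of tin2 in the frame of tray_floor between -0.006 and 0.012 m and x of tin3 in the frame of tray_floor between -0.085 and 0.085 m and y of tin3 in the frame of tray_floor between -0.115 and 0.115 m and z of tin3 in the frame of tray_floor between -0.006 and 0.012 m and x of tin4 in the frame of tray_floor between -0.085 and 0.085 m and y of tin4 in the frame of tray_floor between -0.115 and 0.115 m and z of tin4 in the frame of tray_floor between -0.006 and 0.012 m and contact force between the fingers and tin1 below 0.3 N and contact force between the fingers and tin2 below 0.3 N and contact force between the fingers and tin3 below 0.3 N and contact force between the fingers and tin4 below 0.3 N and value of joint tray above 0.02 m), for 0.3 s.
2. the loaded tray is fully home (x of tin1 in the frame of tray_floor between -0.085 and 0.085 m and y of tin1 in the frame of tray_floor between -0.115 and 0.115 m and z of tin1 in the frame of tray_floor between -0.006 and 0.012 m and angle between each of tin1, tin2, tin3, tin4's own z axis and vertical below 0.15 rad and x of tin2 in the frame of tray_floor between -0.085 and 0.085 m and y of tin2 in the frame of tray_floor between -0.115 and 0.115 m and z of tin2 in the frame of tray_floor between -0.006 and 0.012 m and x of tin3 in the frame of tray_floor between -0.085 and 0.085 m and y of tin3 in the frame of tray_floor between -0.115 and 0.115 m and z of tin3 in the frame of tray_floor between -0.006 and 0.012 m and x of tin4 in the frame of tray_floor between -0.085 and 0.085 m and y of tin4 in the frame of tray_floor between -0.115 and 0.115 m and z of tin4 in the frame of tray_floor between -0.006 and 0.012 m and value of joint tray below 0.01 m), for 0.3 s.
3. the door is shut and seated on its catch (value of joint tray below 0.01 m and value of joint door below 0.02 rad), for 0.3 s.
At the end, for the whole second after the job is handed in: every yellow-lidded tin present stands upright on the tray's floor; the tray is home to 10 mm; the door is seated (below 0.02 rad); the vent grip is within 6 mm of the red pointer; the grey-lidded tin and the roll are in the crate; all at rest (all of step 3 and x of tin1 in the frame of tray_floor between -0.085 and 0.085 m and y of tin1 in the frame of tray_floor between -0.115 and 0.115 m and z of tin1 in the frame of tray_floor between -0.006 and 0.012 m and angle between each of tin1, tin2, tin3, tin4's own z axis and vertical below 0.15 rad and x of tin2 in the frame of tray_floor between -0.085 and 0.085 m and y of tin2 in the frame of tray_floor between -0.115 and 0.115 m and z of tin2 in the frame of tray_floor between -0.006 and 0.012 m and x of tin3 in the frame of tray_floor between -0.085 and 0.085 m and y of tin3 in the frame of tray_floor between -0.115 and 0.115 m and z of tin3 in the frame of tray_floor between -0.006 and 0.012 m and x of tin4 in the frame of tray_floor between -0.085 and 0.085 m and y of tin4 in the frame of tray_floor between -0.115 and 0.115 m and z of tin4 in the frame of tray_floor between -0.006 and 0.012 m and y of vent_top in the frame of pointer between -0.006 and 0.006 m and x of grey_tin in the frame of crate between -0.15 and 0.15 m and y of grey_tin in the frame of crate between -0.13 and 0.13 m and z of grey_tin in the frame of crate between -0.01 and 0.035 m and x of roll in the frame of crate between -0.15 and 0.15 m and y of roll in the frame of crate between -0.13 and 0.13 m and z of roll in the frame of crate between -0.01 and 0.035 m and velocity of joint door below 0.02 rad/s and linear speed of each of tin1, tin2, tin3, tin4 below 0.03 m/s); the robot touches nothing.
It fails at once if the bowl is moved more than 40 mm (distance of bowl from where it was at the start of the episode above 0.04 m).
It fails at once if the jar is moved more than 40 mm (distance of jar from where it was at the start of the episode above 0.04 m).
It fails at once if the brush is moved more than 40 mm (distance of brush from where it was at the start of the episode above 0.04 m).
Of tin1, tin2, tin3, tin4 only 3 to 4 are there at a start; the rules pass over those that are not, and their reading is None.
At some moment in a run one of tin1, tin2, tin3, tin4 may be knocked a few centimetres aside while the robot is not near it.
It also fails if it takes over 200 s, if anything falls off the work surface, if the arm or the gripper's body presses on something with over 40 N, if the wrist force passes 120 N, or if a joint passes its speed limit or range.

## Robot

A 6-joint arm with a two-finger parallel gripper is mounted at the origin on the work surface. World frame = base frame: x ahead of the robot, y to its left, z up, the work surface at z = 0. Lengths are in mm, angles in degrees, forces in N, time in s.
With the tool pointing down it reaches from about 350 to 850 mm from the base axis. Payload 8.1 kg.
Tool frame: the origin (TCP) lies midway between the tips of the shut fingers; the grasp point (between the pads) lies 19 mm behind it (r.pinch_z is the distance from the TCP to the grasp point, in mm); z points along the fingers, y is the line along which they close (so a half turn about z gives the same grasp; the last joint's range is limited). The gripper opens to 85 mm and grips with 20 to 120 N. Pads are 22 mm wide; open, the fingers measure 114 mm over their backs; the gripper's body (76 mm by 85 mm) begins 54 mm behind the grasp point. The pads swing forward as they close: fully open they stand 13 mm farther back than shut.
Start: joints at [-75.825, 7.471, 85.268, -0, 87.261, -4.893], TCP at [196.035, -567.076, 231.292] pointing down, gripper open.
Joint ranges: [-169.43, 169.43], [-51.17, 129.36], [1.28, 143.12], [-76.62, 256.62], [0, 156.53], [-152.29, 152.29]. Speed limits (degrees/s): [136.94, 136.94, 159.86, 180, 180, 180].

## Interface

Orientations are given as [roll, pitch, yaw] about the fixed x, y, z axes, in that order (R = Rz(yaw) Ry(pitch) Rx(roll)).
In Python, from bench import r gives the robot as it stands.
- The arm moves only by the shell command python3 -m jog 'ROWS' [OPENING] [FORCE]. ROWS is JSON, one flat list of numbers, 6 for each row, row after row: the shift along the tool's x, y, z in m, then the turn, a rotation vector about the tool's x, y, z in rad. A call has 1 to 8 rows; each row is the pose to reach, as a shift and turn from the pose commanded when the call began, along the tool's axes at that moment; what a row does not reach only later rows make up. A row lasts 1/8 s, in which the tool goes at most 62.5 mm and 10.7 degrees, less where a joint would pass 70% of its speed; a pose out of reach is approached as far as the arm can. A call with a gripper value outside its range is refused whole. OPENING is the opening, from -1 (shut) to 1 (fully open), set as the call begins (- or left out, the last holds). The fingers move at their own pace and stop on an object; FORCE is the grip in N (left out, the last holds). Time passes only in rows, so rows that repeat a pose let the fingers close. It gives the time, the measured TCP pose, the force, the opening and the grip force at its end, in the units of the state.
- r.sense(): the state, without advancing time (a new reading comes with each control period).
- r.snapshot(name): name is "scene" or "side" or "wrist"; returns a dict with "pixels" (400x640x3 uint8, red, green, blue), "range_z" (400x640 float32, mm along the optical axis (not along the pixel's ray), 0 where there is no reading), "K" (3x3 intrinsics, pixels), "k1" (the pictures are not rectified: a ray, as slopes to the right and down, at radius r is drawn at 1 + k1 r^2 times it, then the intrinsics apply), "rvec" (rotation vector, rad) and "tvec" (3), from world to camera coordinates, as OpenCV has them. Camera axes: x right, y down, z forward; pixel columns grow to the right and rows downward; lengths in mm; the calibration is good to about 2 mm. A picture is of the moment at which its call begins.
- r.hand_in(): hands the job in; it is judged then, once.
Trained networks look in a picture, given as the dict that the camera call returned (one of the last four; its "shot" number tells which), for a name from the list of things; names that differ only in an ending like _2 or _b are one class to them, and where a whole thing is asked for, a point or a joint stands for the part that bears it (a point fixed in the world has none). Each returns a list of dicts, best first, with "score" (0 to 1); they miss things now and then, are a little off and sometimes report something else, mostly with a low value. They report only what shows in the picture. A call takes as long as a camera call. They do not tell look-alikes from the thing itself.
- r.look_for(picture, target): "bbox" ([left, top, right, bottom] in pixels, round what is visible of it).
- r.outline_of(picture, target): "region" (400x640 bool, what is visible of it) and "bbox" ([left, top, right, bottom] in pixels, round what is visible of it).
The state is a dict: "time": time; "joint_pos": joint angles; "qd": joint speeds; "joint_efforts": joint torques, N m; "tool_pos": TCP position; "tcp_rot": TCP orientation; "ft_force": force on the tool from outside, world axes, zero at the start; "wrist_torque": the same for the moment, N m; "finger_gap": finger opening in mm; "grip_force": force on a finger pad.
Only numpy, scipy, OpenCV 4.12 (cv2) and the standard library are available. Lean on these libraries where they do the work, as an engineer would, in place of code of your own. Each camera call takes 0.05 s, during which the arm holds its last target. There are 200 camera calls.

## Working session

There is one attempt and no reset: what is moved stays moved. The work goes in short steps, Python scripts to look and compute and a shell command to move; the robot and the scene stay as the last step left them, time stands still between calls to the robot, and variables do not carry over. Pictures are saved under pics/ and viewed, at most 14 in all, crops included, and the job is handed in when it is done.

```bash
ls; mkdir -p pics; cat > h.py <<'E'
import numpy as np, cv2
from bench import r
def pose(p):
    R=cv2.Rodrigues(np.array(p["rvec"],float))[0]; return R,np.array(p["tvec"],float).ravel()
def cloud(p):
    K=np.array(p["K"]); k1=p["k1"]; h,w=p["range_z"].shape
    v,u=np.mgrid[:h,:w].astype(np.float64)
    pts=np.stack([u.ravel(),v.ravel()],1)[:,None]
    n=cv2.undistortPoints(pts,K,np.array([k1,0,0,0.])).reshape(h,w,2)
    z=p["range_z"].astype(float)
    c=np.dstack([n*z[...,None],z]); R,t=pose(p)
    W=(c-t)@R; W[z<=0]=np.nan; return W
def proj(p,X):
    q,_=cv2.projectPoints(np.array(X,float).reshape(-1,1,3),np.array(p["rvec"],float),np.array(p["tvec"],float),np.array(p["K"]),np.array([p["k1"],0,0,0.])); return q.reshape(-1,2)
def save(p,n,crop=None,s=1):
    im=p["pixels"][...,::-1]
    if crop: im=im[crop[1]:crop[3],crop[0]:crop[2]]
    cv2.imwrite("pics/"+n,cv2.resize(im,None,fx=s,fy=s,interpolation=cv2.INTER_CUBIC))
E
python3 - <<'E'
from h import *
im=[]
for n in ["scene","side"]:
    p=r.snapshot(n); save(p,n+".png"); np.savez("/tmp/"+n,**{k:v for k,v in p.items()})
    W=cloud(p)
    for t in ["tin1","grey_tin","roll","crate","oven","tray","tray_tab","door","door_handle","vent","pointer","bowl","jar","brush"]:
        for d in r.outline_of(p,t)[:6]:
            if d["score"]<.3: continue
            w=W[d["region"]]; print(n,t,round(d["score"],2),np.round(d["bbox"]),np.round(np.nanmedian(w,0)),np.round(np.nanpercentile(w,98,axis=0)[2]))
print(r.sense())
E
```

```text
pics
scene tin1 0.97 [192. 177. 224. 201.] [ 263. -403.   42.] 68.0
scene tin1 0.92 [220. 208. 248. 227.] [ 415. -350.   47.] 72.0
scene tin1 0.89 [271. 273. 306. 307.] [ 748. -224.   45.] 71.0
scene tin1 0.77 [255. 213. 288. 243.] [ 502. -233.   47.] 73.0
scene tin1 0.75 [217. 221. 250. 248.] [ 503. -346.   46.] 74.0
scene tin1 0.73 [240. 171. 267. 190.] [ 260. -253.   41.] 69.0
scene grey_tin 0.74 [248. 196. 281. 220.] [ 415. -235.   47.] 74.0
scene grey_tin 0.73 [374. 192. 385. 209.] [707.  39. 303.] 315.0
scene roll 0.81 [232. 249. 258. 268.] [ 596. -333.   43.] 50.0
scene crate 0.94 [208. 190. 307. 283.] [ 542. -291.   12.] 48.0
scene oven 0.94 [334. 112. 492. 332.] [821.  97. 241.] 313.0
scene oven 0.32 [333. 151. 418. 201.] [484. 120. 155.] 220.0
scene tray 0.73 [337. 152. 420. 200.] [486. 121. 155.] 217.0
scene tray_tab 0.98 [336. 149. 420. 202.] [484. 121. 155.] 218.0
scene door 0.72 [415. 114. 438. 191.] [468. 291. 227.] 261.0
scene door 0.53 [249. 195. 278. 221.] [ 416. -236.   47.] 74.0
scene door_handle 0.69 [256. 214. 285. 241.] [ 503. -232.   47.] 73.0
scene door_handl
[... 1530 characters left out ...]
74.] 102.0
{'time': 1.5, 'joint_pos': array([-7.58262421e+01,  7.47165821e+00,  8.52660670e+01, -1.91619945e-03,
        8.72602168e+01, -4.89110945e+00]), 'qd': array([-0.11971962,  0.06613901,  0.02455359,  0.08490523,  0.00599427,
        0.02334702]), 'joint_efforts': array([ 5.60336011e-04, -5.69304514e+01, -5.00853109e+01, -1.14472555e-04,
        1.41586093e-03,  4.01032798e-05]), 'tool_pos': array([ 196.01750851, -567.10183787,  231.30371852]), 'tcp_rot': array([1.79998113e+02, 2.08251144e-03, 1.90649588e+01]), 'ft_force': array([-0.22417953, -0.07245056, -0.29674502]), 'wrist_torque': array([-0.04785425, -0.0315253 , -0.05861035]), 'grip_force': 0.0, 'finger_gap': 85.04087220749415}
```

View pics/scene.png

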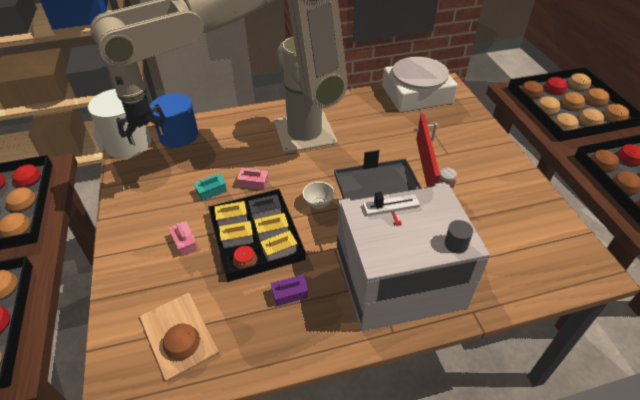

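View pics/side.png

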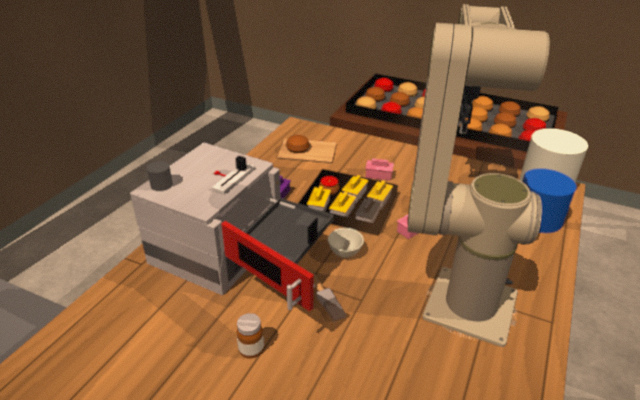

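The yellow-lidded tins are at scene pixels (230,211), (236,234), (271,224) and (278,242). The grey tin is at (265,205) and the roll at (244,257), both in the crate. The look-alikes lie outside the crate: turquoise (210,187), pink (252,178) and (183,238), purple (289,290). The tray is out and the door is open.

```bash
cat >> h.py <<'E'
def yellow(p,zmin=50):
    W=cloud(p); hsv=cv2.cvtColor(p["pixels"],cv2.COLOR_RGB2HSV)
    m=((hsv[...,0]>=20)&(hsv[...,0]<=34)&(hsv[...,1]>130)&(hsv[...,2]>60)&(np.nan_to_num(W[...,2])>zmin)).astype(np.uint8)
    n,l,s,c=cv2.connectedComponentsWithStats(m); out=[]
    for i in range(1,n):
        if s[i,4]<15: continue
        w=W[l==i]; zt=np.percentile(w[:,2],90); t=w[w[:,2]>zt-5]
        (cx,cy),(a,b),an=cv2.minAreaRect(t[:,:2].astype(np.float32))
        if a>b: a,b,an=b,a,an+90
        # an: angle of short axis (tin x)
        an=(an+90)%180-90
        out.append((round(cx),round(cy),round(zt),round(a),round(b),round(an,1),c[i].round().tolist()))
    return out
E
python3 - <<'E'
from h import *
for n in ["scene","side"]:
    p=dict(np.load(f"/tmp/{n}.npz",allow_pickle=True)); p={k:(v.item() if v.ndim==0 else v) for k,v in p.items()}
    W=cloud(p); hsv=cv2.cvtColor(p["pixels"],cv2.COLOR_RGB2HSV)
    print(n); [print(o) for o in yellow(p,60)]
    def st(name,m,f=None):
        w=W[m]; w=w[~np.isnan(w[:,0])]
        if len(w)<5: print(name,len(w)); return
        rect=cv2.minAreaRect(w[:,:2].astype(np.float32)); print(name,len(w),np.round(np.median(w,0)),"rect",np.round(rect[0]),np.round(rect[1]),round(rect[2],1),"z",np.round(np.percentile(w[:,2],[2,50,98])))
    X,Y,Z=np.nan_to_num(W,nan=-999).transpose(2,0,1)
    H,S,V=hsv.transpose(2,0,1)
    st("roof",(abs(Z-260)<4)&(X>500)&(Y>-100)&(Y<350))
    st("trayfloor",(abs(Z-156)<7)&(X>300)&(X<640)&(Y>-80)&(Y<300)&(V<110))
    st("tab",(Z>185)&(Z<235)&(X>300)&(X<480)&(Y>20)&(Y<220)&(V<90))
    st("vent top",(abs(Z-314)<8)&(X>600)&(V<80))
    st("red pointer",(Z>258)&(Z<275)&(X>650)&((H<8)|(H>172))&(S>150))
    st("door",(Z>150)&(Z<268)&(Y>200)&(X<660)&((H<8)|(H>172))&(S>150))
    st("doortop",(Z>256)&(Z<268)&(Y>200)&(X<660)&((H<8)|(H>172))&(S>150))
    st("low near door",(Z>8)&(Z<60)&(X>250)&(X<650)&(Y>180)&(Y<350))
    st("bowl",(Z>20)&(Z<60)&(X>300)&(X<500)&(Y>-130)&(Y<30))
    st("crate",(Z>38)&(Z<52)&(X>350)&(X<720)&(Y>-450)&(Y<-120)&(V<70)&(S<110))
p=r.snapshot("side")
for d in r.look_for(p,"brush"): print(d)
save(p,"sidecrop.png",(200,140,420,370),2.5)
E
```

```text
scene
(400, -350, 73, 14, 59, -0.2, [229.0, 207.0])
(490, -231, 74, 16, 57, 1.1, [270.0, 219.0])
(492, -345, 74, 18, 58, -7.5, [234.0, 227.0])
(577, -223, 75, 16, 59, 10.5, [278.0, 239.0])
roof 7235 [803.  91. 259.] rect [703. 116.] [334. 421.] 87.4 z [256. 259. 263.]
trayfloor 2120 [493. 122. 154.] rect [534. 125.] [339. 212.] 88.0 z [150. 154. 162.]
tab 148 [435. 119. 208.] rect [436. 119.] [14. 49.] 1.5 z [186. 208. 226.]
vent top 145 [869. 165. 311.] rect [793. 114.] [267.  27.] 37.4 z [306. 311. 320.]
red pointer 40 [755.  74. 263.] rect [745.  78.] [14. 49.] 76.9 z [259. 263. 268.]
door 882 [489. 286. 236.] rect [479. 293.] [ 17. 305.] 74.9 z [160. 236. 261.]
doortop 240 [499. 288. 258.] rect [481. 293.] [ 16. 297.] 74.9 z [256. 258. 263.]
low near door 0
bowl 453 [378. -45.  40.] rect [403. -47.] [106. 112.] 77.6 z [21. 40. 55.]
crate 472 [ 489. -253.   44.] rect [ 493. -285.] [292. 249.] 4.5 z [38. 44. 51.]
side
(490, -333, 76, 12, 54, -1.4, [355.0, 181.0])
(398, -343, 75, 11, 59, -2.4, [380.0, 186.0])
(574, -215, 74, 13, 64, 11.2, [318.0, 193.0])
(487, -225, 75, 13, 60, -0.7
[... 189 characters left out ...]
3 [431. 131. 209.] rect [432. 126.] [52.  9.] 88.8 z [186. 209. 228.]
vent top 374 [2336. -590.  313.] rect [1603. -278.] [ 363. 1925.] 60.0 z [306. 313. 322.]
red pointer 25 [755.  78. 264.] rect [751.  79.] [18. 30.] 81.5 z [259. 264. 267.]
door 2646 [453. 309. 227.] rect [463. 259.] [106. 301.] 74.6 z [153. 227. 261.]
doortop 551 [458. 304. 259.] rect [475. 299.] [ 20. 300.] 74.9 z [256. 259. 262.]
low near door 571 [632. 212.  19.] rect [474. 233.] [155. 338.] 79.7 z [ 9. 19. 57.]
bowl 603 [406. -69.  40.] rect [402. -46.] [105. 112.] 24.8 z [21. 40. 57.]
crate 37 [ 465. -163.   44.] rect [ 536. -291.] [262. 304.] 79.0 z [39. 44. 51.]
{'bbox': [308.2, 266.9, 346.6, 325.6], 'score': 0.92}
```

View pics/sidecrop.png

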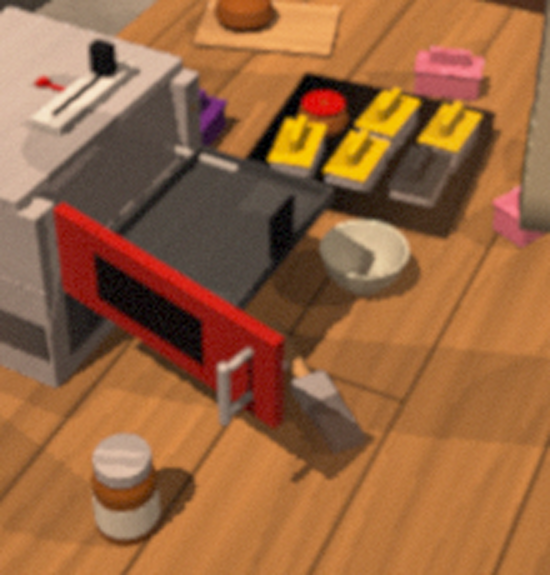

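The crop confirms four yellow tins beside one grey tin. The brush lies at the foot of the door's free end and the jar is on the far side. Next I'll get a wrist view over the crate.

```bash
cat >> h.py <<'E'
from scipy.spatial.transform import Rotation as Ro
def go(pos,yaw,base=None):
    s=r.sense() ; p0=np.array(s["tool_pos"]); R0=Ro.from_euler("xyz",s["tcp_rot"],degrees=True)
    R1=Ro.from_euler("xyz",[180,0,yaw],degrees=True)
    d=R0.inv().apply(np.array(pos)-p0)/1000; v=(R0.inv()*R1).as_rotvec()
    print(np.round(d,3),np.round(v,3))
E
python3 -c "
from h import *
go([440,-290,400],90)"
```

```text
[ 0.321 -0.182 -0.169] [ 0.     0.    -1.238]
```

```bash
python3 -m jog '[0.04,-0.023,-0.021,0,0,-0.155, 0.08,-0.045,-0.042,0,0,-0.31, 0.12,-0.068,-0.063,0,0,-0.465, 0.16,-0.09,-0.085,0,0,-0.62, 0.2,-0.114,-0.106,0,0,-0.775, 0.24,-0.137,-0.127,0,0,-0.93, 0.28,-0.16,-0.148,0,0,-1.085, 0.321,-0.182,-0.169,0,0,-1.238]' 1 40
python3 -m jog '[0,0,0,0,0,0,0,0,0,0,0,0,0,0,0,0,0,0]'
python3 - <<'E'
from h import *
p=r.snapshot("wrist"); save(p,"w1.png")
R,t=pose(p); print("cam",-R.T@t, "axis",R[2], "K",p["K"][0,0])
[print(o) for o in yellow(p,60)]
E
```

```text
time: 2.6
tool_pos: [440.7, -288.9, 401.2]
tcp_rot: [180.0, 0.0, 90.3]
ft_force: [0.7, -0.8, -0.7]
finger_gap: 85.5
grip_force: 0.0
time: 2.98
tool_pos: [439.1, -290.9, 399.4]
tcp_rot: [-179.9, -0.0, 89.9]
ft_force: [0.8, -0.3, 0.1]
finger_gap: 85.7
grip_force: 0.0
cam [ 438.70421474 -222.82993907  542.26127536] axis [-0.0014645  -0.2675422  -0.96354503] K 312.63507076211096
(570, -220, 75, 13, 60, 11.1, [412.0, 112.0])
(486, -228, 75, 12, 58, 1.1, [355.0, 117.0])
(487, -342, 75, 12, 59, -2.2, [354.0, 193.0])
(396, -347, 75, 11, 59, -1.3, [295.0, 197.0])
```

View pics/w1.png

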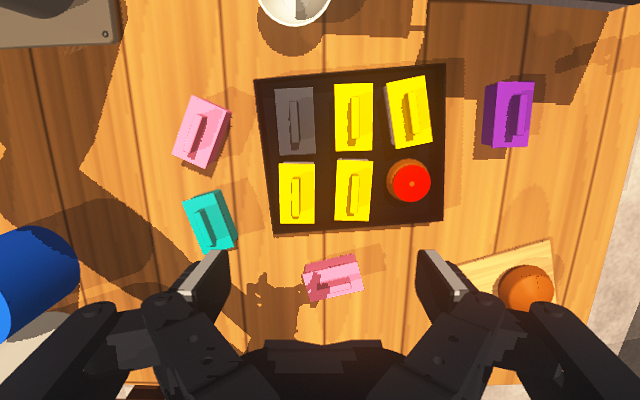

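The wrist view shows the yellow tins at (354,117), (410,112), (353,190) and (297,193), the grey one at (295,120) and the roll at (409,181). Next I'll measure the tray and the roof.

```bash
python3 -m jog '[0.055,0.01,-0.01,0,0,0, 0.11,0.02,-0.02,0,0,0, 0.165,0.03,-0.03,0,0,0, 0.22,0.04,-0.04,0,0,0, 0.275,0.05,-0.05,0,0,0, 0.33,0.06,-0.06,0,0,0, 0.385,0.07,-0.07,0,0,0, 0.44,0.08,-0.08,0,0,0]'
python3 -m jog '[0,0,0,0,0,0,0,0,0,0,0,0,0,0,0,0,0,0]'
python3 - <<'E'
from h import *
p=r.snapshot("wrist"); save(p,"w2.png"); np.savez("/tmp/w2",**p)
W=cloud(p); hsv=cv2.cvtColor(p["pixels"],cv2.COLOR_RGB2HSV)
X,Y,Z=np.nan_to_num(W,nan=-999).transpose(2,0,1); H,S,V=hsv.transpose(2,0,1)
def st(name,m):
    w=W[m]
    if len(w)<5: print(name,len(w)); return
    w=w.astype(np.float32); rect=cv2.minAreaRect(w[:,:2]); print(name,len(w),np.round(np.median(w,0)),"rect",np.round(rect[0]),np.round(rect[1]),round(rect[2],1),"z",np.round(np.percentile(w[:,2],[2,50,98])))
T=(X>380)&(X<660)&(Y>-60)&(Y<280)
st("floor",T&(abs(Z-150)<4)); 
print(np.histogram(Z[T&(Z>120)&(Z<180)],bins=range(120,182,2)))
st("rim",T&(Z>160)&(Z<175)&(X<600)); st("tab",T&(Z>180)&(Z<240)&(X<480))
st("tabtop",T&(Z>220)&(Z<240)&(X<480))
st("front",(Z>190)&(Z<262)&(X>540)&(X<640)&(Y>-60)&(Y<20))
st("roof",(abs(Z-260)<4)&(X>560)&(Y>-60)&(Y<250))
st("vent top",(abs(Z-314)<6)&(X>600)&(V<80)); st("track",(abs(Z-274)<3)&(X>600))
st("pointer",(Z>258)&(Z<275)&(X>650)&((H<8)|(H>172))&(S>150))
st("doortop",(Z>250)&(Z<268)&(X<660)&((H<8)|(H>172))&(S>150))
E
```

```text
time: 4.03
tool_pos: [520.2, 150.6, 480.2]
tcp_rot: [-180.0, 0.0, 89.9]
ft_force: [0.7, 0.4, 0.7]
finger_gap: 85.5
grip_force: 0.0
time: 4.4
tool_pos: [520.0, 148.2, 480.0]
tcp_rot: [-180.0, 0.0, 89.9]
ft_force: [0.0, 0.2, 1.2]
finger_gap: 85.4
grip_force: 0.0Traceback (most recent call last):
  File "<stdin>", line 10, in <module>
  File "<stdin>", line 8, in st
cv2.error: OpenCV(4.12.0) /io/opencv/modules/imgproc/src/convhull.cpp:143: error: (-215:Assertion failed) total >= 0 && (depth == CV_32F || depth == CV_32S) in function 'convexHull'
```

View pics/w2.png

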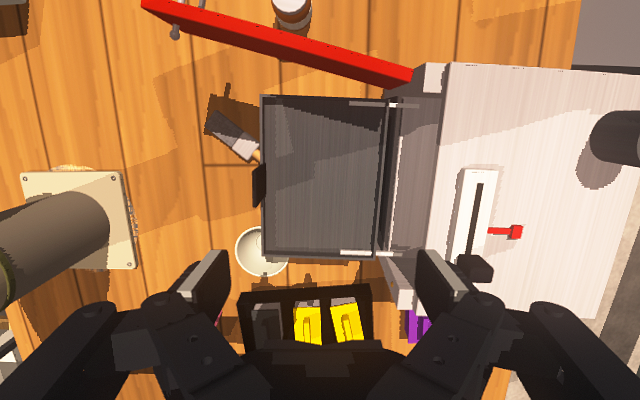

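The tray spans pixels (263-388, 95-258), with the tab at (258,185). The vent grip is at (474,267) and the pointer at (510,232). The door's top edge runs from (410,75) to (145,5).

```bash
python3 - <<'E'
from h import *
p=dict(np.load("/tmp/w2.npz",allow_pickle=True)); p={k:(v.item() if v.ndim==0 else v) for k,v in p.items()}
W=cloud(p); hsv=cv2.cvtColor(p["pixels"],cv2.COLOR_RGB2HSV)
X,Y,Z=np.nan_to_num(W,nan=-999).transpose(2,0,1); H,S,V=hsv.transpose(2,0,1)
v,u=np.mgrid[:400,:640]
def st(name,m):
    m=m&(v<300); w=np.ascontiguousarray(W[m],np.float32)
    if len(w)<5: print(name,len(w)); return
    rect=cv2.minAreaRect(np.ascontiguousarray(w[:,:2])); print(name,len(w),np.round(np.median(w,0)),"rect",np.round(rect[0]),np.round(rect[1]),round(rect[2],1),"z",np.round(np.percentile(w[:,2],[2,50,98])),"x",np.round(np.percentile(w[:,0],[1,99])),"y",np.round(np.percentile(w[:,1],[1,99])))
T=(X>380)&(X<660)&(Y>-60)&(Y<280)
B=T&(u>272)&(u<375)&(v>105)&(v<245); st("floor",B)
w=W[B]; print("plane",np.linalg.lstsq(np.c_[w[:,:2],np.ones(len(w))],w[:,2],rcond=None)[0])
st("rim",T&(Z>162)&(Z<178)&(u<400)&(u>255)); st("tabtop",T&(Z>215)&(Z<240)&(u<275))
st("post front",(Z>160)&(Z<262)&(u>380)&(u<428)&(v>60)&(v<95))
st("roof",(abs(Z-260)<4)&(X>560)&(Y>-60)&(Y<250))
st("vent top",(abs(Z-314)<6)&(u>440)&(u<500)&(v>240)); st("track",(abs(Z-274)<4)&(u>440)&(u<510))
st("pointer",(Z>258)&(Z<275)&(X>650)&((H<8)|(H>172))&(S>150))
st("doortop",(Z>250)&(Z<268)&(X<660)&((H<8)|(H>172))&(S>150))
for a in [(600,74),(600,110)]: pass
# pixel col->x of oven right jamb
st("rjamb",(Z>140)&(Z<262)&(u>385)&(u<430)&(v>258)&(v<300))
E
```

```text
floor 14120 [521. 127. 156.] rect [520. 120.] [215. 161.] 89.9 z [154. 156. 158.] x [444. 597.] y [ 16. 226.]
plane [1.37769583e-03 9.97178988e-04 1.55331429e+02]
rim 2475 [541. 128. 172.] rect [537. 118.] [321. 222.] 87.7 z [162. 172. 175.] x [424. 633.] y [-27. 274.]
tabtop 239 [431. 124. 227.] rect [430. 124.] [49.  6.] 87.4 z [216. 227. 229.] x [426. 434.] y [100. 147.]
post front 1223 [613. 257. 244.] rect [618. 258.] [32. 71.] 88.6 z [167. 244. 261.] x [583. 644.] y [242. 273.]
roof 33611 [784. 137. 260.] rect [779. 114.] [276. 263.] 88.8 z [259. 260. 262.] x [654. 903.] y [-20. 248.]
vent top 423 [695.  46. 314.] rect [696.  44.] [18. 29.] 87.6 z [308. 314. 316.] x [682. 709.] y [35. 53.]
track 2990 [697. 105. 274.] rect [698.  82.] [148.  41.] 87.7 z [271. 274. 276.] x [677. 719.] y [ 43. 155.]
pointer 284 [753.  78. 264.] rect [744.  76.] [17. 43.] 89.3 z [262. 264. 267.] x [724. 765.] y [69. 85.]
doortop 4386 [472. 296. 260.] rect [473. 296.] [ 16. 299.] 74.9 z [252. 260. 262.] x [333. 614.] y [254. 333.]
rjamb 1125 [634. -15. 206.] rect [642. -19.] [59. 28.] 30.6 z [153. 206. 247.] x [623. 669.] y [-44. -13.]
```

```bash
cat > look.py <<'E'
from h import *
s=r.sense(); print("tcp",s["tool_pos"].round(1),s["tcp_rot"].round(1))
p=r.snapshot("wrist"); [print(o) for o in yellow(p,60)]
E
python3 -m jog '[-0.055,-0.01,0.01,0,0,0, -0.11,-0.02,0.02,0,0,0, -0.165,-0.03,0.03,0,0,0, -0.22,-0.04,0.04,0,0,0, -0.275,-0.05,0.05,0,0,0, -0.33,-0.06,0.06,0,0,0, -0.385,-0.07,0.07,0,0,0, -0.44,-0.08,0.08,0,0,0]' -0.1
python3 -m jog '[0,0,0,0,0,0,0,0,0,0,0,0,0,0,0,0,0,0]'
python3 look.py
```

```text
time: 5.45
tool_pos: [438.4, -292.8, 400.2]
tcp_rot: [180.0, 0.0, 89.9]
ft_force: [-0.3, -0.5, -1.1]
finger_gap: 38.8
grip_force: 0.0
time: 5.82
tool_pos: [440.2, -289.5, 401.0]
tcp_rot: [179.9, 0.0, 90.0]
ft_force: [0.8, -0.4, -0.8]
finger_gap: 38.2
grip_force: 0.0
tcp [ 440.2 -289.5  401. ] [179.9   0.   90. ]
(570, -220, 75, 12, 60, 10.9, [411.0, 113.0])
(485, -227, 76, 11, 60, 1.4, [353.0, 118.0])
(487, -342, 75, 12, 58, -2.0, [353.0, 193.0])
(396, -346, 75, 11, 59, -1.3, [294.0, 196.0])
```

```bash

python3 -m jog '[0.03,0.023,0.05,0,0,0, 0.062,0.046,0.1,0,0,0, 0.062,0.046,0.16,0,0,0, 0.062,0.046,0.22,0,0,0, 0.062,0.046,0.27,0,0,0, 0.062,0.046,0.31,0,0,0, 0.062,0.046,0.335,0,0,0, 0.062,0.046,0.346,0,0,0]'
python3 -m jog '[0,0,0,0,0,0,0,0,0,0,0,0,0,0,0,0,0,0,0,0,0,0,0,0,0,0,0,0,0,0]' -1 60
```

```text
time: 6.88
tool_pos: [485.5, -226.8, 53.0]
tcp_rot: [-179.9, -0.1, 90.1]
ft_force: [-1.1, -0.3, 0.5]
finger_gap: 38.6
grip_force: 0.0
time: 7.5
tool_pos: [486.6, -228.5, 55.4]
tcp_rot: [179.9, 0.0, 90.0]
ft_force: [-1.5, 2.8, 5.9]
finger_gap: 10.6
grip_force: 61.7
```

```bash

python3 -m jog '[0,0,-0.02,0,0,0, 0,0,-0.07,0,0,0, 0,0,-0.13,0,0,0, 0,0,-0.19,0,0,0, 0.02,0.005,-0.25,0,0,0, 0.05,0.012,-0.28,0,0,0, 0.1,0.024,-0.28,0,0,0]'
python3 -m jog '[0.05,0.012,0,0,0,0, 0.1,0.024,0,0,0,0, 0.14,0.034,0,0,0,0, 0.17,0.042,0,0,0,0, 0.19,0.046,0,0,0,0, 0.19,0.046,0,0,0,0, 0.19,0.046,0,0,0,0]'
python3 -m jog '[0,0,0.05,0,0,0, 0,0,0.09,0,0,0, 0,0,0.115,0,0,0, 0,0,0.124,0,0,0, 0,0,0.127,0,0,0, 0,0,0.127,0,0,0, 0,0,0.127,0,0,0]'
```

```text
time: 8.38
tool_pos: [511.2, -128.8, 338.1]
tcp_rot: [179.7, 0.1, 89.8]
ft_force: [0.7, -0.0, -3.4]
finger_gap: 10.7
grip_force: 60.5
time: 9.25
tool_pos: [555.9, 61.0, 334.2]
tcp_rot: [-180.0, 0.0, 90.0]
ft_force: [0.4, 0.5, -1.7]
finger_gap: 10.6
grip_force: 60.5
time: 10.12
tool_pos: [556.7, 61.8, 208.7]
tcp_rot: [179.9, -0.0, 90.0]
ft_force: [-0.5, 0.2, -2.2]
finger_gap: 10.3
grip_force: 60.4
```

```bash

python3 -m jog '[0,0,0,0,0,0,0,0,0,0,0,0,0,0,0,0,0,0,0,0,0,0,0,0]' -0.1
python3 -m jog '[0,0,-0.02,0,0,0, 0,0,-0.06,0,0,0, 0,0,-0.12,0,0,0, 0,0,-0.17,0,0,0, -0.03,-0.01,-0.193,0,0,0, -0.09,-0.03,-0.193,0,0,0, -0.15,-0.05,-0.193,0,0,0, -0.21,-0.07,-0.193,0,0,0]'
python3 -m jog '[-0.055,-0.018,0,0,0,0, -0.11,-0.036,0,0,0,0, -0.142,-0.046,0,0,0,0, -0.142,-0.046,0,0,0,0, -0.142,-0.046,0,0,0,0, -0.142,-0.046,0,0,0,0]'
python3 look.py
```

```text
time: 10.62
tool_pos: [556.0, 61.8, 207.4]
tcp_rot: [180.0, -0.0, 90.0]
ft_force: [-0.6, -0.3, -0.4]
finger_gap: 38.3
grip_force: 0.0
time: 11.62
tool_pos: [485.8, -147.6, 402.2]
tcp_rot: [179.9, 0.1, 90.0]
ft_force: [0.7, -0.3, 1.2]
finger_gap: 38.7
grip_force: 0.0
time: 12.38
tool_pos: [441.2, -287.0, 400.9]
tcp_rot: [180.0, 0.0, 90.1]
ft_force: [-0.7, -0.5, 0.4]
finger_gap: 38.5
grip_force: 0.0
tcp [ 441.2 -287.   400.9] [180.    0.   90.1]
(570, -220, 75, 13, 61, 10.4, [410.0, 115.0])
(487, -342, 75, 12, 60, -2.0, [352.0, 195.0])
(396, -347, 75, 11, 59, -1.4, [294.0, 198.0])
```

```bash

python3 -m jog '[0.035,0.05,0.05,0,0,-0.06, 0.07,0.1,0.09,0,0,-0.12, 0.07,0.13,0.14,0,0,-0.19, 0.07,0.13,0.2,0,0,-0.19, 0.07,0.13,0.26,0,0,-0.19, 0.07,0.13,0.31,0,0,-0.19, 0.07,0.13,0.335,0,0,-0.19, 0.07,0.13,0.346,0,0,-0.19]'
python3 -m jog '[0,0,0,0,0,0,0,0,0,0,0,0,0,0,0,0,0,0,0,0,0,0,0,0,0,0,0,0,0,0]' -1 60
python3 -m jog '[0,0,-0.02,0,0,0, 0,0,-0.07,0,0,0, 0,0,-0.13,0,0,0.05, 0,0,-0.19,0,0,0.11, 0,0,-0.25,0,0,0.17, 0,0,-0.28,0,0,0.19, 0,0,-0.28,0,0,0.19,0,0,-0.28,0,0,0.19]'
```

```text
time: 13.42
tool_pos: [569.6, -216.5, 52.1]
tcp_rot: [-179.8, -0.1, 101.0]
ft_force: [-0.3, -0.6, -0.1]
finger_gap: 38.2
grip_force: 0.0
time: 14.05
tool_pos: [571.7, -218.4, 56.0]
tcp_rot: [179.9, 0.1, 100.9]
ft_force: [-1.7, 2.0, 6.7]
finger_gap: 10.4
grip_force: 61.8
time: 15.05
tool_pos: [569.9, -217.8, 332.3]
tcp_rot: [-179.9, -0.1, 90.0]
ft_force: [0.4, -0.6, -6.3]
finger_gap: 10.3
grip_force: 60.6
```

```bash

python3 -m jog '[0.05,-0.001,0,0,0,0, 0.105,-0.003,0,0,0,0, 0.16,-0.004,0,0,0,0, 0.22,-0.006,0,0,0,0, 0.28,-0.007,0,0,0,0, 0.33,-0.009,0,0,0,0, 0.37,-0.01,0,0,0,0, 0.395,-0.01,0,0,0,0]'
python3 -m jog '[0,0,0,0,0,0, 0,0,0,0,0,0, 0,0,0.05,0,0,0, 0,0,0.09,0,0,0, 0,0,0.115,0,0,0, 0,0,0.127,0,0,0, 0,0,0.127,0,0,0, 0,0,0.127,0,0,0]'
python3 -m jog '[0,0,0,0,0,0,0,0,0,0,0,0,0,0,0,0,0,0,0,0,0,0,0,0]' -0.1
python3 -m jog '[0,0,-0.02,0,0,0, 0,0,-0.06,0,0,0, 0,0,-0.12,0,0,0, 0,0,-0.17,0,0,0, -0.03,-0.01,-0.193,0,0,0, -0.085,-0.025,-0.193,0,0,0, -0.14,-0.04,-0.193,0,0,0, -0.2,-0.055,-0.193,0,0,0]'
python3 -m jog '[-0.055,-0.012,0,0,0,0, -0.11,-0.025,0,0,0,0, -0.165,-0.038,0,0,0,0, -0.22,-0.051,0,0,0,0, -0.265,-0.065,0,0,0,0, -0.265,-0.065,0,0,0,0, -0.265,-0.065,0,0,0,0]'
python3 look.py
```

```text
time: 16.05
tool_pos: [559.1, 178.8, 330.8]
tcp_rot: [-179.7, 0.1, 90.1]
ft_force: [-0.4, -0.1, -4.3]
finger_gap: 10.4
grip_force: 60.5
time: 17.05
tool_pos: [561.2, 176.1, 208.0]
tcp_rot: [179.9, 0.0, 89.9]
ft_force: [-0.1, -2.0, -1.4]
finger_gap: 10.2
grip_force: 60.9
time: 17.55
tool_pos: [560.7, 177.0, 207.4]
tcp_rot: [180.0, -0.0, 90.0]
ft_force: [0.2, -0.6, 0.0]
finger_gap: 38.4
grip_force: 0.0
time: 18.55
tool_pos: [505.0, -24.3, 402.2]
tcp_rot: [179.9, 0.0, 90.1]
ft_force: [-0.5, 0.1, 0.6]
finger_gap: 38.3
grip_force: 0.0
time: 19.42
tool_pos: [440.7, -287.9, 401.5]
tcp_rot: [179.9, 0.0, 90.0]
ft_force: [-0.7, 0.7, 0.2]
finger_gap: 38.3
grip_force: 0.0
tcp [ 440.7 -287.9  401.5] [179.9   0.   90. ]
(487, -342, 75, 12, 59, -1.8, [352.0, 194.0])
(395, -347, 75, 11, 59, -1.3, [294.0, 197.0])
```

```bash

python3 -m jog '[-0.025,0.023,0.05,0,0,0, -0.052,0.047,0.1,0,0,0, -0.052,0.047,0.16,0,0,0, -0.052,0.047,0.22,0,0,0, -0.052,0.047,0.27,0,0,0, -0.052,0.047,0.31,0,0,0, -0.052,0.047,0.335,0,0,0, -0.052,0.047,0.345,0,0,0]'
python3 -m jog '[0,0,0,0,0,0,0,0,0,0,0,0,0,0,0,0,0,0,0,0,0,0,0,0,0,0,0,0,0,0]' -1 60
python3 -m jog '[0,0,-0.02,0,0,0, 0,0,-0.07,0,0,0, 0,0,-0.13,0,0,0, 0,0,-0.19,0,0,0, 0.01,0,-0.25,0,0,0, 0.05,0,-0.28,0,0,0, 0.1,0,-0.28,0,0,0, 0.15,0,-0.28,0,0,0]'
python3 -m jog '[0.05,0,0,0,0,0, 0.1,0,0,0,0,0, 0.15,0,0,0,0,0, 0.2,0,0,0,0,0, 0.235,0,0,0,0,0, 0.256,0,0,0,0,0, 0.256,0,0,0,0,0, 0.256,0,0,0,0,0]'
python3 -m jog '[0,0,0.05,0,0,0, 0,0,0.09,0,0,0, 0,0,0.115,0,0,0, 0,0,0.124,0,0,0, 0,0,0.127,0,0,0, 0,0,0.127,0,0,0, 0,0,0.127,0,0,0]'
```

```text
time: 20.48
tool_pos: [487.6, -338.0, 53.9]
tcp_rot: [-179.9, -0.1, 90.1]
ft_force: [0.2, -0.1, -0.4]
finger_gap: 38.3
grip_force: 0.0
time: 21.1
tool_pos: [488.4, -340.5, 56.6]
tcp_rot: [179.9, 0.1, 90.0]
ft_force: [-0.3, 0.9, 6.7]
finger_gap: 10.8
grip_force: 62.0
time: 22.1
tool_pos: [487.3, -188.9, 336.8]
tcp_rot: [179.9, 0.0, 89.9]
ft_force: [1.0, 1.2, -3.5]
finger_gap: 10.9
grip_force: 60.7
time: 23.1
tool_pos: [487.5, 65.4, 335.7]
tcp_rot: [180.0, 0.0, 90.0]
ft_force: [0.4, 0.6, -3.1]
finger_gap: 10.4
grip_force: 60.7
time: 23.98
tool_pos: [488.4, 65.9, 209.6]
tcp_rot: [179.9, -0.0, 90.0]
ft_force: [-0.9, 0.8, -3.5]
finger_gap: 10.1
grip_force: 60.8
```

```bash

python3 -m jog '[0,0,0.001,0,0,0,0,0,0.001,0,0,0,0,0,0.001,0,0,0,0,0,0.001,0,0,0,0,0,0.001,0,0,0]' -0.1
python3 -m jog '[0,0,-0.02,0,0,0, 0,0,-0.06,0,0,0, 0,0,-0.12,0,0,0, 0,0,-0.17,0,0,0, -0.03,-0.01,-0.193,0,0,0, -0.085,-0.02,-0.193,0,0,0, -0.14,-0.03,-0.193,0,0,0, -0.2,-0.04,-0.193,0,0,0]'
python3 -m jog '[-0.055,-0.004,0,0,0,0, -0.11,-0.008,0,0,0,0, -0.154,-0.008,0,0,0,0, -0.154,-0.008,0,0,0,0, -0.154,-0.008,0,0,0,0]'
python3 look.py
```

```text
time: 24.6
tool_pos: [487.7, 65.9, 207.3]
tcp_rot: [-180.0, 0.0, 90.0]
ft_force: [0.2, -0.5, -0.4]
finger_gap: 38.3
grip_force: 0.0
time: 25.6
tool_pos: [447.2, -135.4, 400.5]
tcp_rot: [180.0, 0.0, 90.1]
ft_force: [0.1, -0.2, -0.1]
finger_gap: 38.9
grip_force: 0.0
time: 26.22
tool_pos: [439.6, -287.8, 400.2]
tcp_rot: [-180.0, -0.0, 90.0]
ft_force: [0.4, 1.1, -0.0]
finger_gap: 38.6
grip_force: 0.0
tcp [ 439.6 -287.8  400.2] [-180.   -0.   90.]
(395, -347, 75, 11, 60, -1.2, [295.0, 198.0])
```

```bash

python3 -m jog '[-0.025,-0.022,0.05,0,0,0, -0.058,-0.044,0.1,0,0,0, -0.058,-0.044,0.16,0,0,0, -0.058,-0.044,0.22,0,0,0, -0.058,-0.044,0.27,0,0,0, -0.058,-0.044,0.31,0,0,0, -0.058,-0.044,0.335,0,0,0, -0.058,-0.044,0.345,0,0,0]'
python3 -m jog '[0,0,0,0,0,0,0,0,0,0,0,0,0,0,0,0,0,0,0,0,0,0,0,0,0,0,0,0,0,0]' -1 60
python3 -m jog '[0,0,-0.02,0,0,0, 0,0,-0.07,0,0,0, 0,0,-0.13,0,0,0, 0,0,-0.19,0,0,0, 0.01,0.002,-0.25,0,0,0, 0.05,0.009,-0.28,0,0,0, 0.1,0.018,-0.28,0,0,0, 0.15,0.027,-0.28,0,0,0]'
python3 -m jog '[0.055,0.01,0,0,0,0, 0.11,0.02,0,0,0,0, 0.165,0.03,0,0,0,0, 0.22,0.04,0,0,0,0, 0.275,0.05,0,0,0,0, 0.325,0.058,0,0,0,0, 0.36,0.064,0,0,0,0, 0.375,0.067,0,0,0,0]'
python3 -m jog '[0,0,0,0,0,0, 0,0,0.05,0,0,0, 0,0,0.09,0,0,0, 0,0,0.115,0,0,0, 0,0,0.124,0,0,0, 0,0,0.128,0,0,0, 0,0,0.128,0,0,0, 0,0,0.128,0,0,0]'
```

```text
time: 27.28
tool_pos: [395.5, -344.2, 53.9]
tcp_rot: [-179.9, -0.1, 90.1]
ft_force: [0.1, 0.0, 0.8]
finger_gap: 38.4
grip_force: 0.0
time: 27.9
tool_pos: [396.5, -346.7, 56.7]
tcp_rot: [179.9, 0.1, 90.0]
ft_force: [-0.0, 2.1, 5.5]
finger_gap: 10.4
grip_force: 61.4
time: 28.9
tool_pos: [422.7, -195.0, 335.8]
tcp_rot: [179.9, 0.0, 89.9]
ft_force: [0.8, -0.1, -2.2]
finger_gap: 10.4
grip_force: 60.4
time: 29.9
tool_pos: [489.4, 180.6, 334.9]
tcp_rot: [-180.0, 0.0, 90.1]
ft_force: [0.1, -1.0, -2.6]
finger_gap: 10.3
grip_force: 60.4
time: 30.9
tool_pos: [490.5, 179.0, 208.7]
tcp_rot: [179.9, -0.0, 90.0]
ft_force: [-1.1, 0.0, 1.2]
finger_gap: 10.5
grip_force: 60.8
```

```bash

python3 -m jog '[0,0,0,0,0,0,0,0,0,0,0,0,0,0,0,0,0,0,0,0,0,0,0,0]' -0.1
python3 -m jog '[0,0,-0.02,0,0,0, 0,0,-0.06,0,0,0, 0,0,-0.12,0,0,0, 0,0,-0.18,0,0,0, -0.02,0.01,-0.24,0,0,0, -0.03,0.01,-0.273,0,0,0, -0.03,0.01,-0.273,0,0,0,-0.03,0.01,-0.273,0,0,0]' -1
python3 - <<'E'
from h import *
s=r.sense(); print("tcp",s["tool_pos"].round(1),s["tcp_rot"].round(1))
p=r.snapshot("wrist"); save(p,"w3.png"); [print(o) for o in yellow(p,195)]
p=r.snapshot("scene"); [print(o) for o in yellow(p,50)]
E
```

```text
time: 31.4
tool_pos: [489.6, 179.0, 207.3]
tcp_rot: [-180.0, -0.0, 90.0]
ft_force: [-0.0, 0.7, 0.6]
finger_gap: 38.5
grip_force: 0.0
time: 32.4
tool_pos: [499.5, 149.0, 480.4]
tcp_rot: [180.0, -0.0, 90.0]
ft_force: [0.5, 0.4, -0.6]
finger_gap: -0.0
grip_force: 0.0
tcp [499.5 149.  480.4] [180.  -0.  90.]
(490, 178, 225, 11, 58, -0.5, [316.0, 144.0])
(562, 174, 226, 12, 58, -0.1, [370.0, 146.0])
(491, 108, 225, 13, 106, -3.2, [315.0, 216.0])
(548, 99, 226, 30, 134, 20.5, [366.0, 223.0])
(63, 7, 245, 16, 91, 4.0, [13.0, 267.0])
(494, 175, 222, 16, 61, -0.5, [393.0, 167.0])
(492, 61, 222, 16, 61, 1.9, [359.0, 173.0])
(568, 172, 223, 20, 61, 8.6, [401.0, 182.0])
(622, 61, 222, 59, 134, -89.3, [366.0, 189.0])
```

View pics/w3.png

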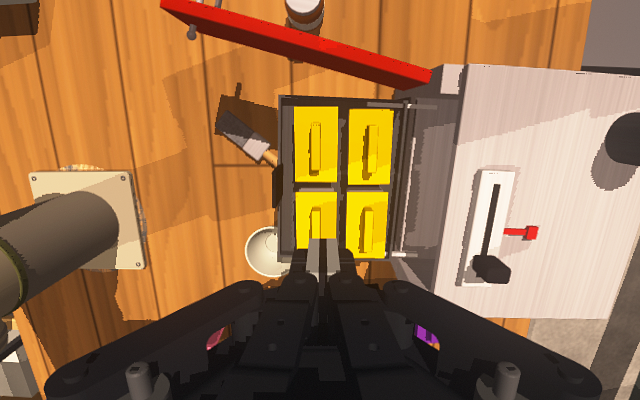

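All four tins stand in the tray, at pixels (316,145), (370,146), (316,220) and (367,222). Next I turn the tool and push the tray home by its tab.

```bash

python3 -m jog '[-0.003,-0.015,0,0,0,-0.18, -0.006,-0.03,0,0,0,-0.36, -0.009,-0.05,0,0,0,-0.54, -0.012,-0.07,0,0,0,-0.72, -0.015,-0.09,0,0,0,-0.9, -0.02,-0.1,0,0,0,-1.08, -0.023,-0.115,0.02,0,0,-1.26, -0.023,-0.115,0.05,0,0,-1.44]'
python3 -m jog '[0,0,0,0,0,-0.089,0,0,0,0,0,-0.089,0,0,0,0,0,-0.089]'
python3 -m jog '[0,0,0.05,0,0,0, 0,0,0.1,0,0,0, 0,0,0.15,0,0,0, 0,0,0.19,0,0,0, 0,0,0.215,0,0,0, 0,0,0.225,0,0,0, 0,0,0.225,0,0,0,0,0,0.225,0,0,0]'
python3 - <<'E'
from h import *
p=r.snapshot("wrist"); W=cloud(p)
X,Y,Z=np.nan_to_num(W,nan=-999).transpose(2,0,1)
m=(Z>200)&(Z<235)&(X>405)&(X<450)&(Y>70)&(Y<170); print(W[m].shape, np.percentile(W[m],[5,50,95],axis=0).round(0) if m.sum() else 0)
E
```

```text
time: 33.5
tool_pos: [384.0, 126.1, 429.8]
tcp_rot: [180.0, 0.0, 172.9]
ft_force: [-0.0, 0.4, 0.0]
finger_gap: -0.3
grip_force: 0.0
time: 33.88
tool_pos: [384.6, 126.0, 430.2]
tcp_rot: [-180.0, -0.0, 177.5]
ft_force: [-0.7, 0.8, -0.6]
finger_gap: 0.2
grip_force: 0.0
time: 34.88
tool_pos: [385.5, 126.1, 206.8]
tcp_rot: [180.0, 0.1, 177.6]
ft_force: [1.1, 0.2, -0.1]
finger_gap: -0.5
grip_force: 0.0
(182, 3) [[431. 122. 201.]
 [432. 124. 208.]
 [433. 127. 214.]]
```

```bash

python3 -m jog '[-0.012,0,0,0,0,0, -0.022,0,0,0,0,0, -0.03,0,0,0,0,0, -0.038,0,0,0,0,0, -0.05,0,0,0,0,0, -0.062,0,0,0,0,0, -0.074,0,0,0,0,0, -0.086,0,0,0,0,0]'
python3 -m jog '[-0.012,0,0,0,0,0, -0.024,0,0,0,0,0, -0.036,0,0,0,0,0, -0.048,0,0,0,0,0, -0.06,0,0,0,0,0, -0.072,0,0,0,0,0, -0.084,0,0,0,0,0, -0.096,0,0,0,0,0]'
```

```text
time: 35.92
tool_pos: [471.3, 122.3, 205.0]
tcp_rot: [-180.0, -0.0, 177.6]
ft_force: [-3.1, -0.5, -0.5]
finger_gap: 0.0
grip_force: 1.3
time: 36.92
tool_pos: [567.4, 118.3, 205.3]
tcp_rot: [180.0, 0.0, 177.6]
ft_force: [-2.8, -1.1, -1.3]
finger_gap: -0.1
grip_force: 1.3
```

Pushing steadily at about 3 N.

```bash

python3 -m jog '[-0.01,0,0,0,0,0, -0.02,0,0,0,0,0, -0.028,0,0,0,0,0, -0.034,0,0,0,0,0, -0.04,0,0,0,0,0, -0.044,0,0,0,0,0, -0.048,0,0,0,0,0,-0.048,0,0,0,0,0]'
python3 -m jog '[-0.003,0,0,0,0,0, -0.006,0,0,0,0,0, -0.006,0,0,0,0,0]'
python3 -m jog '[-0.003,0,0,0,0,0, -0.006,0,0,0,0,0, -0.006,0,0,0,0,0]'
```

```text
time: 37.92
tool_pos: [615.0, 116.3, 205.5]
tcp_rot: [180.0, 0.1, 177.6]
ft_force: [0.1, -0.8, -0.4]
finger_gap: 0.0
grip_force: 0.0
time: 38.3
tool_pos: [620.9, 116.0, 205.4]
tcp_rot: [180.0, 0.0, 177.6]
ft_force: [0.4, -0.8, 0.2]
finger_gap: 0.1
grip_force: 0.0
time: 38.67
tool_pos: [622.1, 116.1, 205.3]
tcp_rot: [-180.0, -0.6, 177.6]
ft_force: [-28.9, -0.4, 14.4]
finger_gap: 0.0
grip_force: 14.2
```

The stop took 29 N, so the tray is home. Next I back off and go round to the outer side of the door.

```bash

python3 -m jog '[0.02,0,0,0,0,0, 0.06,0,0,0,0,0, 0.11,0,0,0,0,0, 0.16,0,0,0,0,0, 0.21,0,0,0,0,0, 0.235,0,-0.03,0,0,0, 0.235,0,-0.09,0,0,0, 0.235,0,-0.125,0,0,0]'
python3 -m jog '[0,0.05,0,0,0,0, -0.005,0.1,0,0,0,0, -0.01,0.15,0,0,0,0, -0.015,0.2,0,0,0,0, -0.02,0.244,0,0,0,0, -0.02,0.244,0,0,0,0, -0.02,0.244,0.02,0,0,0, -0.02,0.244,0.05,0,0,0]'
python3 - <<'E'
from h import *
p=r.snapshot("side"); save(p,"s2.png",(120,130,440,370),2.5)
p=r.snapshot("scene"); W=cloud(p); H,S,V=cv2.cvtColor(p["pixels"],cv2.COLOR_RGB2HSV).transpose(2,0,1)
X,Y,Z=np.nan_to_num(W,nan=-999).transpose(2,0,1)
m=(Z>256)&(Z<266)&(Y>200)&(X<660)&((H<8)|(H>172))&(S>150)
print(cv2.minAreaRect(np.ascontiguousarray(W[m][:,:2],np.float32)), r.sense()["tool_pos"])
m=(X>400)&(X<440)&(Y>80)&(Y<170)&(Z>195)&(Z<235); print("tab still out px",m.sum())
m=(X>600)&(X<660)&(Y>80)&(Y<160)&(Z>180)&(Z<235)&(V<80); print("tab in",m.sum(),np.median(W[m],0) if m.sum() else 0)
E
```

```text
time: 39.67
tool_pos: [392.0, 125.8, 333.6]
tcp_rot: [179.9, 0.2, 177.6]
ft_force: [0.3, -0.4, -0.5]
finger_gap: 0.4
grip_force: 0.0
time: 40.67
tool_pos: [422.4, 367.8, 279.9]
tcp_rot: [179.9, 0.1, 177.5]
ft_force: [1.1, 0.5, -1.2]
finger_gap: -0.0
grip_force: 0.0
((478.80810546875, 293.2757263183594), (15.960583686828613, 298.8050842285156), 74.97139739990234) [420.28648921 366.177421   275.45513507]
tab still out px 0
tab in 0 0
```

View pics/s2.png

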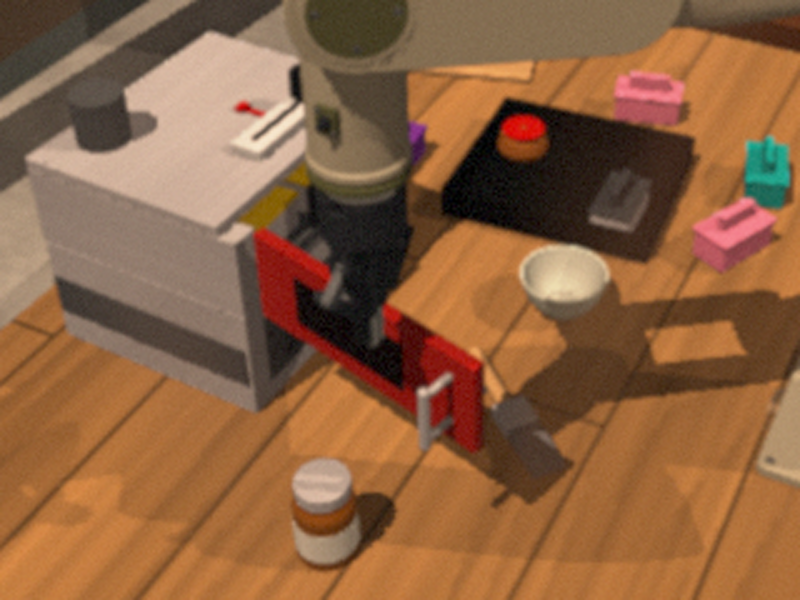

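The tray and its tins are inside, and the grey tin and the roll are still in the crate. The gripper is outside the door near crop pixel (370,300), clear of the jar. Now I sweep the door.

```bash

python3 -m jog '[0,0,0.025,0,0,0, 0,0,0.05,0,0,0, 0,0,0.05,0,0,0, 0.004,-0.018,0.05,0,0,0, 0.008,-0.036,0.05,0,0,0, 0.011,-0.05,0.05,0,0,0, 0.014,-0.063,0.05,0,0,0, 0.016,-0.077,0.05,0,0,0]'
python3 -m jog '[0.001,-0.013,0,0,0,0, 0.001,-0.028,0,0,0,0, 0,-0.043,0,0,0,0, -0.004,-0.062,0,0,0,0, -0.008,-0.081,0,0,0,0, -0.015,-0.099,0,0,0,0, -0.022,-0.117,0,0,0,0, -0.032,-0.134,0,0,0,0]'
```

```text
time: 41.78
tool_pos: [402.6, 291.7, 230.8]
tcp_rot: [180.0, 0.0, 177.6]
ft_force: [1.4, 0.1, 0.0]
finger_gap: 0.4
grip_force: 0.9
time: 42.78
tool_pos: [429.1, 155.9, 230.3]
tcp_rot: [-180.0, -0.0, 177.6]
ft_force: [-0.2, 1.4, 0.8]
finger_gap: 0.3
grip_force: 0.1
```

```bash

python3 -m jog '[-0.01,-0.016,0,0,0,0, -0.022,-0.031,0,0,0,0, -0.035,-0.045,0,0,0,0, -0.05,-0.057,0,0,0,0, -0.065,-0.069,0,0,0,0, -0.081,-0.078,0,0,0,0, -0.098,-0.087,0,0,0,0, -0.113,-0.092,0,0,0,0]'
python3 -m jog '[-0.014,-0.006,0,0,0,0, -0.025,-0.009,0,0,0,0, -0.037,-0.011,0,0,0,0, -0.042,-0.012,0,0,0,0, -0.048,-0.0135,0,0,0,0, -0.054,-0.014,0,0,0,0, -0.057,-0.014,0,0,0,0]'
```

```text
time: 43.78
tool_pos: [539.2, 59.6, 230.0]
tcp_rot: [-180.0, -0.0, 177.6]
ft_force: [0.4, -0.3, 0.1]
finger_gap: -0.0
grip_force: 0.0
time: 44.65
tool_pos: [592.4, 44.3, 230.3]
tcp_rot: [-180.0, -0.3, 177.6]
ft_force: [-10.9, -0.7, 6.1]
finger_gap: 0.0
grip_force: 5.8
```

```bash

for i in 1; do python3 -m jog '[-0.003,0,0,0,0,0, -0.006,0,0,0,0,0, -0.009,0,0,0,0,0,-0.009,0,0,0,0,0]'; done
python3 -m jog '[-0.002,0,0,0,0,0, -0.004,0,0,0,0,0, -0.006,0,0,0,0,0,-0.006,0,0,0,0,0]'
```

```text
time: 45.15
tool_pos: [600.1, 43.9, 230.4]
tcp_rot: [-180.0, -0.5, 177.6]
ft_force: [-23.2, -0.5, 10.6]
finger_gap: 0.0
grip_force: 11.8
time: 45.65
tool_pos: [600.3, 43.8, 230.3]
tcp_rot: [-179.9, -1.2, 177.6]
ft_force: [-58.6, -0.4, 28.6]
finger_gap: -0.0
grip_force: 29.7
```

The door stopped moving at x≈600 while the force climbed to about 65 N, so it is hard against its stop. I back off, check the door and measure the vent from above.

```bash

python3 -m jog '[0.015,0,0,0,0,0, 0.04,0,0,0,0,0, 0.067,0,0,0,0,0, 0.067,0,-0.04,0,0,0, 0.067,0,-0.09,0,0,0, 0.067,0,-0.14,0,0,0, 0.067,0,-0.19,0,0,0, 0.067,0,-0.19,0,0,0]'
python3 -m jog '[0,0,0,0,0,0, 0,0,0,0,0,0]' 0.2
python3 - <<'E'
from h import *
p=r.snapshot("wrist"); save(p,"w4.png")
W=cloud(p); H,S,V=cv2.cvtColor(p["pixels"],cv2.COLOR_RGB2HSV).transpose(2,0,1)
X,Y,Z=np.nan_to_num(W,nan=-999).transpose(2,0,1)
red=((H<8)|(H>172))&(S>150)
def st(n,m):
    w=np.ascontiguousarray(W[m],np.float32); 
    print(n,len(w),*( [np.median(w,0).round(1)]+[np.round(q,1) for q in cv2.minAreaRect(np.ascontiguousarray(w[:,:2]))] if len(w)>4 else []))
st("vent",(abs(Z-314)<4)&(X>660)&(X<740)&(V<90)&(Y>20)&(Y<100)); st("pointer",(Z>262)&(Z<275)&(X>700)&red); st("doortop",(Z>254)&(Z<264)&(X<680)&red)
st("roof",(abs(Z-260)<3)&(X>640)&(Y>0)&(Y<200)&(S<60)); st("track",(abs(Z-274)<3)&(X>660)&(X<740))
print(r.sense()["tool_pos"])
E
```

```text
time: 46.65
tool_pos: [544.1, 46.3, 426.2]
tcp_rot: [180.0, 0.6, 177.6]
ft_force: [-0.1, -0.0, -1.0]
finger_gap: -0.0
grip_force: 0.0
time: 46.9
tool_pos: [542.1, 46.3, 418.4]
tcp_rot: [-180.0, -0.2, 177.6]
ft_force: [0.7, 0.3, -0.3]
finger_gap: 35.9
grip_force: 0.0
vent 55 [682.8  43.  311.7] [682.7  43.5] [ 3.1 16.2] 1.7
pointer 0
doortop 3159 [619.8 146.1 260. ] [620.2 114.4] [299.9  16. ] 87.4
roof 2576 [664.9  56.9 260.3] [726.6 100.3] [205.5 152.7] 87.6
track 1909 [691.5  55.3 274.3] [695.3  50.7] [89.7 39. ] 88.1
[542.0968949   46.27476572 418.4983994 ]
```

View pics/w4.png

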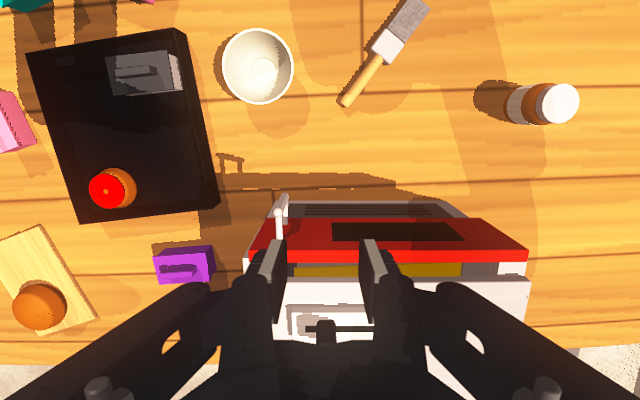

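The door is parallel to the oven front (87.4° against 87.6°), with its red top edge along row 255 in the picture, so it is seated. Now the vent: I move over its grip.

```bash

python3 -m jog '[-0.04,0.001,0,0,0,0, -0.09,0.003,0,0,0,0, -0.14,0.0047,0,0,0,0, -0.155,0.0047,0,0,0,0, -0.155,0.0047,0.04,0,0,0, -0.155,0.0047,0.08,0,0,0, -0.155,0.0047,0.115,0,0,0, -0.155,0.0047,0.131,0,0,0]'
python3 -m jog '[0,0,0,0,0,0, 0,0,0,0,0,0]'
python3 -m jog '[0,0,0,0,0,0, 0,0,0,0,0,0, 0,0,0,0,0,0, 0,0,0,0,0,0]' -1 25
```

```text
time: 47.95
tool_pos: [696.0, 44.5, 285.0]
tcp_rot: [-180.0, -0.3, 177.6]
ft_force: [-0.2, 0.0, 1.2]
finger_gap: 51.2
grip_force: 0.0
time: 48.2
tool_pos: [698.2, 44.5, 291.4]
tcp_rot: [180.0, 0.2, 177.6]
ft_force: [0.1, -0.3, 0.5]
finger_gap: 51.3
grip_force: 0.0
time: 48.7
tool_pos: [698.1, 44.4, 291.0]
tcp_rot: [180.0, 0.2, 177.6]
ft_force: [-0.7, -0.4, 5.9]
finger_gap: 19.5
grip_force: 27.5
```

```bash

python3 -m jog '[0,0.007,0,0,0,0, 0,0.014,0,0,0,0, 0,0.021,0,0,0,0, 0,0.028,0,0,0,0, 0,0.0335,0,0,0,0, 0,0.0335,0,0,0,0, 0,0.0335,0,0,0,0]'
python3 -m jog '[0,0,0,0,0,0, 0,0,0,0,0,0, 0,0,0,0,0,0, 0,0,0,0,0,0]' 0.2
python3 -m jog '[0,0,-0.03,0,0,0, 0,0,-0.08,0,0,0, 0,0,-0.13,0,0,0, 0.04,0,-0.17,0,0,0, 0.1,0,-0.18,0,0,0, 0.16,0,-0.18,0,0,0, 0.22,0.02,-0.18,0,0,0.1, 0.25,0.05,-0.18,0,0,0.28]'
python3 -m jog '[0.02,0.02,0,0,0,0.17, 0.02,0.04,0,0,0,0.35, 0.02,0.05,0,0,0,0.53, 0.02,0.05,0,0,0,0.7, 0.02,0.05,0,0,0,0.88, 0.02,0.05,0,0,0,1.05, 0.02,0.05,0,0,0,1.24, 0.02,0.05,0,0,0,1.24]'
python3 - <<'E'
from h import *
s=r.sense(); print("tcp",s["tool_pos"].round(1),s["tcp_rot"].round(1),s["ft_force"])
for n in ["wrist","scene"]:
    p=r.snapshot(n); save(p,n+"_end.png")
    W=cloud(p); H,S,V=cv2.cvtColor(p["pixels"],cv2.COLOR_RGB2HSV).transpose(2,0,1)
    X,Y,Z=np.nan_to_num(W,nan=-999).transpose(2,0,1); red=((H<8)|(H>172))&(S>150)
    def st(nm,m):
        w=np.ascontiguousarray(W[m],np.float32); 
        print(n,nm,len(w),*( [np.median(w,0).round(1)]+[np.round(q,1) for q in cv2.minAreaRect(np.ascontiguousarray(w[:,:2]))] if len(w)>4 else []))
    st("vent",(abs(Z-314)<4)&(X>660)&(X<740)&(V<90)&(Y>20)&(Y<140)); st("pointer",(Z>261)&(Z<275)&(X>700)&red&(Y<150)); st("doortop",(Z>254)&(Z<264)&(X<680)&red)
    st("roof",(abs(Z-260)<3)&(X>640)&(Y>-50)&(Y<280)&(S<60))
E
```

```text
time: 49.58
tool_pos: [699.6, 78.5, 291.0]
tcp_rot: [180.0, 0.2, 177.6]
ft_force: [0.3, 0.9, 5.4]
finger_gap: 19.5
grip_force: 27.6
time: 50.08
tool_pos: [698.9, 77.9, 289.0]
tcp_rot: [-180.0, -0.0, 177.6]
ft_force: [0.2, -0.1, 0.3]
finger_gap: 51.5
grip_force: 0.0
time: 51.08
tool_pos: [448.9, 138.3, 470.3]
tcp_rot: [179.9, 0.1, 161.2]
ft_force: [1.1, 0.1, 0.2]
finger_gap: 51.4
grip_force: 0.0
time: 52.08
tool_pos: [448.0, 192.1, 469.4]
tcp_rot: [180.0, -0.0, 90.6]
ft_force: [-0.0, -0.4, 0.2]
finger_gap: 51.4
grip_force: 0.0
tcp [448.  192.1 469.4] [180.   -0.   90.6] [-0.03185866 -0.39231786  0.230458  ]
wrist vent 384 [694.7  81.  314.3] [696.1  80.5] [19.8 25.9] 85.4
wrist pointer 241 [753.4  77.8 264.6] [745.6  77.3] [15.4 40.6] 88.3
wrist doortop 2535 [620.8 162.9 260. ] [622.  151.3] [224.7  16.8] 87.7
wrist roof 26860 [767.1 150.  260.4] [746.7 101.5] [213.7 376.9] 17.1
scene vent 44 [704.6  75.7 312.2] [703.6  75.3] [16.  28.4] 86.3
scene pointer 26 [760.6  74.5 263.6] [750.1  74.4] [12.5 37. ] 86.1
scene doortop 443 [625.7 103.3 257.4] [624.  111.3] [297.7  23. ] 88.1
scene roof 5965 [810.6  91.8 259.3] [783.8 105.7] [318.8 258.4] 87.8
```

View pics/wrist_end.png

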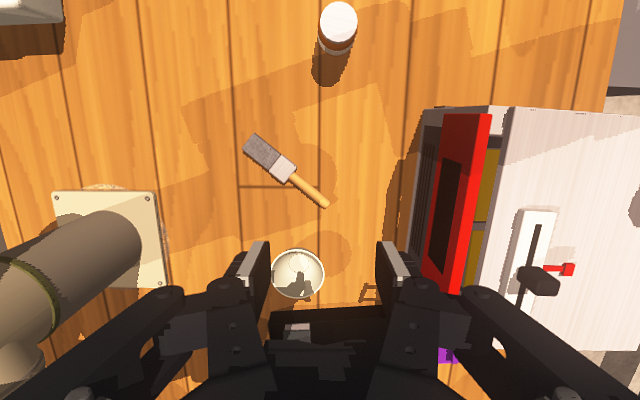

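View pics/scene_end.png

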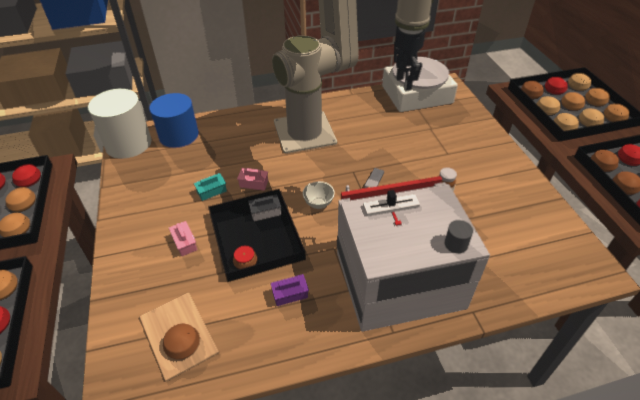

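The wrist view shows the vent grip at (540,280) level with the pointer at (560,269), within about 1 mm in both views. The scene view shows the door flush, the grey tin and the roll in the crate, and the bowl, brush and jar in place. I'm handing in.

```bash
python3 -c "
from h import *
print(r.hand_in())"
```

```text
the job is handed in; nothing more can be done
None
```

The job is handed in and no verdict came back: all four yellow tins are on the tray, the tray is home, the door is seated, and the vent measures within about 1 mm of the pointer; the grey tin and roll are still in the crate, and the bowl, jar and brush look undisturbed.

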